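# Stow the bottle scraper in its rack slot

## Robot

A 6-joint arm with a two-finger parallel gripper is mounted at the origin on the work surface. World frame = base frame: x ahead of the robot, y to its left, z up, the work surface at z = 0. Lengths are in m, angles in degrees, forces in N, time in s.
With the tool pointing down it reaches from about 0.35 to 0.95 m from the base axis. Payload 17.4 kg.
Tool frame: the origin (TCP) lies on the centre line of the jaws, within the pads' length; the fingertips stand 22 mm ahead of it and the grasp point (between the pads) lies 3 mm ahead of it; z points along the fingers, y is the line along which they close (so a half turn about z gives the same grasp; the last joint's range is limited). The gripper opens to 93 mm and grips with 3 to 60 N. Pads are 15 mm wide; open, the fingers measure 128 mm over their backs; the gripper's body (75 mm by 188 mm) begins 65 mm behind the grasp point.
Start: joints at [-69.316, 6.646, 82.598, -0, 90.757, -2.166], TCP at [0.262, -0.622, 0.241] pointing down, gripper open.
Joint ranges: [-162.19, 162.19], [-47.58, 125.68], [4.15, 143.07], [-65.23, 245.23], [0.69, 171.88], [-170.13, 170.13]. Speed limits (degrees/s): [108.29, 108.29, 127.2, 180, 180, 180].

## Interface

Orientations are given as a 3x3 rotation matrix whose columns are the frame's x, y, z axes.
In Python, from bench import manip, get_image, spotter gives the robot as it stands. Calls block until the motion is done:
- manip.movep(position, orientation): joint-space move of the TCP to a pose.
- manip.movel(position, rot=None, feed=0.15, contact_N=None): straight line of the TCP; rot=None keeps the orientation; feed is the mean speed in m/s. With contact_N (N) it stops when the force on the tool has changed by that much, and returns True; else False.
- manip.goto_joints(angles): joint-space move.
- manip.let_go() and manip.close(): open the fingers fully, or close them until they stop; the grip force is fixed at half the most.
- manip.dwell(seconds).
- manip.inverse_kinematics(position, orientation): joint angles nearest the present ones, or None.
- get_image(name): name is "side" or "top"; returns a dict with "color" (400x640x3 uint8, red, green, blue), "depth" (400x640 float32, m along the optical axis (not along the pixel's ray), 0 where there is no reading), "fx", "fy", "cx", "cy" (pixels), "R" (3x3) and "t" (3): a world point X has camera coordinates R X + t. Camera axes: x right, y down, z forward; pixel columns grow to the right and rows downward; lengths in m; the calibration is good to about 2 mm. A picture is of the moment at which its call begins.
A pose or a line that the arm cannot do raises manip.PlanningError and nothing moves.
- manip.hand_in(): hands the job in; it is judged then, once.
Trained networks look in a picture, given as the dict that the camera call returned (one of the last four; its "shot" number tells which), for a name from the list of things; names that differ only in an ending like _2 or _b are one class to them, and where a whole thing is asked for, a point or a joint stands for the part that bears it (a point fixed in the world has none). Each returns a list of dicts, best first, with "score" (0 to 1); they miss things now and then, are a little off and sometimes report something else, mostly with a low value. They report only what shows in the picture. A call takes as long as a camera call. They do not tell look-alikes from the thing itself.
- spotter.spot_in(thing, picture): "xy" ([column, row] in pixels, amid what is visible of it).
Readings, each from a call of its own:
- manip.read_time_s(): time.
- manip.read_joints(): joint angles.
- manip.read_joint_vel(): joint speeds.
- manip.read_effort(): joint torques, N m.
- manip.read_ee_pos(): TCP position.
- manip.read_orientation(): TCP orientation.
- manip.read_wrist_force(): force on the tool from outside, world axes, zero at the start.
- manip.read_ft_torque(): the same for the moment, N m.
- manip.read_grip_width(): finger opening in m.
- manip.read_grip_force(): force on a finger pad.
Only numpy, scipy, OpenCV 4.12 (cv2) and the standard library are available. Lean on these libraries where they do the work, as an engineer would, in place of code of your own. Each camera call takes 0.05 s, during which the arm holds its last target. There are 200 camera calls.

## Task

Put the label scraper away: lay it grip side up on the sloped rest with its blade edge down against the ledge and let go so that you can change your grip, then take it again and slide it upright, blade down, into the empty slot of the rack, the one marked by two green tabs. Lower it in hand without forcing until the blade stands on the slot's floor, then let go. Leave the two gauges in the other slots and the jar and the beaker as they are.

Things in the scene. Friction and masses are not known exactly. Their poses are not given: they have to be found in the camera images.
- scraper_mid (a point): Loose label scraper, 0.2 kg: steel plate 4 mm thick, blade 65 long x 60 wide, then a tang 80 x 28 with an orange grip slab 10 mm thick on its upper face only (grip part 28 wide, 14 thick; underside one plane). Starts flat on the bench, orange up. Point: centre line, where grip meets blade, 7 mm above the underside; centre of mass about here. x to the blade's edge (grip from 0 to -80), z out of the orange face.
- blade_tip (a point): Middle of the scraper's blade edge, half-way through the 4 mm blade (2 mm above the underside): 65 mm in x and -5 mm in z from scraper_mid; same axes.
- rest_slope: Fixed sloped rest, aluminium board at 45 degrees with a ledge at its lower edge. Origin: on the board's face at the middle of the ledge's foot, 35 mm above the bench; x up the slope, y along the ledge, z out of the board. Board 90 wide, 80 mm up from the ledge; ledge 14 high. With the blade's edge on the ledge, the last 65 mm of the grip project past the board's top edge, free beneath.
- slot: The rack's empty slot, a green tab at each end. Origin: middle of the slot's mouth, in the rack's top face 75 mm above the bench; x along its 70 mm length, y across its 6 mm width (square edges, no lead-in), z up. Straight, vertical, 60 mm deep. Any of the rack's three slots from start to start. The scraper may go in either way round; seated, its grip begins 5 mm above the rack.
- rack: Fixed red rack, 94 x 166 x 75 mm (x, y, z), origin under its middle; three equal slots, along its x, at y = -60, 0 and 60 mm; two hold gauges.
- gauge_blue_mid (a point): Loose blue flat gauge (56 mm wide, 4 mm thick, 102 mm high, 60 g) standing in another slot of the rack, on that slot's floor, so that 42 mm show above the rack. The point is its centre, z up. Leave alone.
- gauge_steel_mid (a point): Loose steel flat gauge of the same size as the blue one, standing in the remaining slot. The point is its centre, z up. Leave alone.
- jar: Standing glass jar with white lid, 66 mm across and 65 mm high, origin under its middle. Leave alone.
- beaker: Standing clear plastic beaker, 66 mm across and 70 mm high, origin under its middle. Leave alone.
Things that resemble listed ones, but are neither listed nor needed, are in the scene too. Of the things shaped like the part that bears scraper_mid, the bare steel one is meant.

How it is judged (in metres and radians):
On the way, in this order (a step that is already met when the one before it is completed fails the run):
1. the scraper lies on the sloped rest, orange side up, blade edge down near the ledge, let go and still (x of blade_tip in the frame of rest_slope between -0.005 and 0.02 m and y of blade_tip in the frame of rest_slope between -0.035 and 0.035 m and x of scraper_mid in the frame of rest_slope above 0.05 m and z of scraper_mid in the frame of rest_slope between 0.004 and 0.016 m and angle between the z axis of scraper_mid and the z axis of rest_slope, either way round below 0.15 rad and contact force between the fingers and scraper below 0.05 N and linear speed of scraper below 0.02 m/s), for 0.2 s.
2. the scraper is still held by the robot when its blade is nearly all the way down the marked slot (lowered, not dropped) (x of blade_tip in the frame of slot between -0.006 and 0.006 m and y of blade_tip in the frame of slot between -0.004 and 0.004 m and angle between the x axis of scraper_mid and the z axis of slot, either way round below 0.12 rad and angle between the z axis of scraper_mid and the y axis of slot, either way round below 0.12 rad and z of blade_tip in the frame of slot below -0.05 m and contact force between the fingers and scraper above 0.5 N), for 0.1 s.
At the end, for the whole second after the job is handed in: The scraper stands upright (within 0.12 rad) in the marked slot, blade edge down on the slot's floor (at least 57 of the 60 mm deep), let go and at rest (x of blade_tip in the frame of slot between -0.006 and 0.006 m and y of blade_tip in the frame of slot between -0.004 and 0.004 m and angle between the x axis of scraper_mid and the z axis of slot, either way round below 0.12 rad and angle between the z axis of scraper_mid and the y axis of slot, either way round below 0.12 rad and z of blade_tip in the frame of slot below -0.057 m and contact force between the fingers and scraper below 0.05 N and linear speed of scraper below 0.02 m/s); the robot touches nothing.
It fails at once if a gauge is lifted or knocked in its slot (moved more than 15 mm) (distance of any of gauge_blue_mid, gauge_steel_mid from where it was at the start of the episode above 0.015 m).
It fails at once if the jar or the beaker is shifted by more than 30 mm or tipped (distance of any of jar, beaker from where it was at the start of the episode above 0.03 m or angle between any of jar, beaker's own z axis and vertical above 0.3 rad).
It fails at once if the scraper is forced against the rack (more than 90 N) (contact force between scraper and rack above 90 N).
It also fails if it takes over 72 s, if anything falls off the work surface, if the arm or the gripper's body presses on something with over 40 N, if the wrist force passes 120 N, or if a joint passes its speed limit or range.

## Working session

There is one attempt and no reset: what is moved stays moved. The work goes in short steps, each a Python script; the robot and the scene stay as the last script left them, time stands still between calls to the robot, and variables do not carry over. Pictures are saved under pics/ and viewed, at most 10 in all, crops included, and the job is handed in when it is done.

```bash
mkdir -p pics; ls; cat > h.py <<'E'
import numpy as np, cv2
from bench import manip, get_image, spotter
def save(p,name,box=None,s=1):
    im=p["color"][...,::-1]
    if box: im=im[box[1]:box[3],box[0]:box[2]]
    cv2.imwrite("pics/"+name,cv2.resize(im,None,fx=s,fy=s,interpolation=cv2.INTER_CUBIC))
def cloud(p):
    v,u=np.mgrid[:400,:640]; d=p["depth"].astype(float)
    c=np.stack([(u-p["cx"])/p["fx"]*d,(v-p["cy"])/p["fy"]*d,d],-1)
    return (c-p["t"])@np.array(p["R"])   # R^T (c-t)
def proj(p,X):
    c=np.array(p["R"])@np.array(X)+p["t"]; return [p["cx"]+p["fx"]*c[0]/c[2],p["cy"]+p["fy"]*c[1]/c[2]]
E
python3 - <<'E'
from h import *
t=get_image("top"); s=get_image("side")
save(t,"top.png"); save(s,"side.png")
import pickle; pickle.dump((t,s),open("first.pkl","wb"))
for n in ["scraper_mid","rest_slope","slot","rack","gauge_blue_mid","gauge_steel_mid","jar","beaker"]:
    for k,p in(("top",t),("side",s)):
        C=cloud(p)
        for r in spotter.spot_in(n,p)[:3]:
            x,y=map(int,np.round(r["xy"])); print(n,k,x,y,round(r["score"],2),C[y,x].round(3))
E
```

```text
pics
scraper_mid top 410 248 0.93 [ 0.391 -0.275  0.004]
scraper_mid top 191 244 0.88 [0.386 0.402 0.007]
scraper_mid top 276 143 0.87 [ 0.708  0.151 -0.001]
scraper_mid side 264 183 0.85 [0.377 0.207 0.007]
scraper_mid side 273 147 0.84 [0.404 0.394 0.007]
scraper_mid side 370 186 0.83 [0.713 0.167 0.005]
rest_slope top 233 188 0.73 [0.559 0.272 0.058]
rest_slope side 319 152 0.66 [0.559 0.276 0.067]
slot top 388 169 0.61 [ 0.627 -0.19   0.075]
slot side 364 269 0.41 [ 0.631 -0.197  0.079]
rack top 404 184 0.65 [ 0.584 -0.239  0.073]
rack side 351 302 0.62 [ 0.588 -0.281  0.077]
rack side 280 250 0.45 [ 0.427 -0.078  0.021]
gauge_blue_mid top 430 184 0.6 [ 0.584 -0.311  0.094]
gauge_blue_mid side 354 311 0.58 [ 0.59  -0.312  0.091]
gauge_blue_mid side 349 287 0.35 [ 0.587 -0.252  0.092]
gauge_steel_mid top 410 182 0.66 [ 0.587 -0.25   0.103]
gauge_steel_mid side 352 289 0.5 [ 0.594 -0.251  0.082]
jar top 336 155 0.79 [ 0.666 -0.035  0.063]
jar side 371 228 0.86 [ 0.671 -0.062  0.069]
beaker top 359 232 0.61 [ 0.436 -0.115  0.008]
beaker top 406 185 0.57 [ 0.58  -0.244  0.077]
beaker side 285 252 0.7 [ 0.44  -0.081  0.015]
```

View pics/top.png

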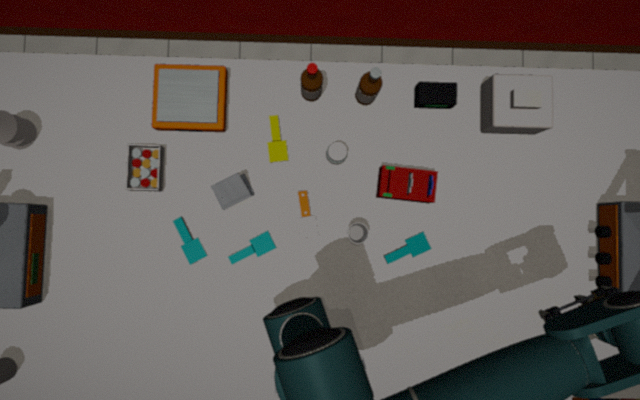

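View pics/side.png

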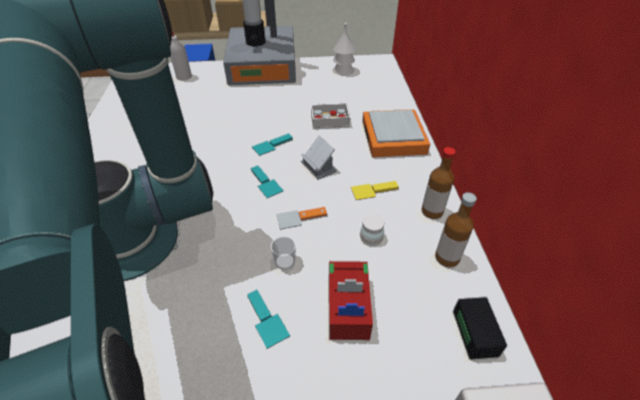

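In both pictures there are five scraper shapes. In the top view they are teal at (190,244), (255,247) and (410,248), yellow at (277,140), and one with an orange grip at (305,204) and a pale blade near (311,225). In the side view that last one has its blade at (289,218) and grip at (313,213). Only this one is bare steel with an orange grip, so it fits the description. I'll confirm it in an enlarged crop.

```bash
python3 - <<'E'
from h import *
import pickle
t,s=pickle.load(open("first.pkl","rb"))
a=cv2.resize(t["color"][170:250,265:365,::-1],(500,400),interpolation=cv2.INTER_CUBIC)
b=cv2.resize(s["color"][190:240,260:340,::-1],(640,400)[0:1]+(400,))[:, :]
a=cv2.resize(a,(400,320)); b=cv2.resize(b,(400,250)); cv2.imwrite("pics/crop.png",np.vstack([a,b]))
for k,p in(("top",t),("side",s)):
    C=cloud(p); hsv=cv2.cvtColor(p["color"],cv2.COLOR_RGB2HSV).astype(int); H,S,V=hsv[...,0],hsv[...,1],hsv[...,2]
    R=lambda m:cv2.minAreaRect((C[m][:,:2]*1000).astype(np.float32))
    x,y,z=C[...,0],C[...,1],C[...,2]
    box=(abs(x-.52)<.1)&(abs(y-.06)<.1)
    m=box&(H>6)&(H<18)&(S>150); print(k,"orange",m.sum(),R(m),np.median(z[m]))
    m=(abs(x-.59)<.12)&(abs(y+.25)<.15)&(z>.066)&(z<.084)&((H<6)|(H>174))&(S>120); print("rack",m.sum(),R(m),np.median(z[m]),C[m].min(0),C[m].max(0))
    m=(abs(x-.59)<.12)&(abs(y+.25)<.15)&(H>50)&(H<75)&(S>100)&(V>50)
    n,l,st,ce=cv2.connectedComponentsWithStats(m.astype(np.uint8))
    for i in range(1,n): print(" green",st[i,4],np.median(C[l==i],0).round(4))
    m=(abs(x-.56)<.08)&(abs(y-.275)<.09)&(z>.012)
    P=C[m]; print("rest",len(P),P.min(0),P.max(0))
    g=(abs(x-.52)<.1)&(abs(y-.06)<.1); print("bench z",np.median(z[g]))
    # fit plane RANSAC w/ 45deg
    rng=np.random.default_rng(0);best=0
    for _ in range(2000):
        q=P[rng.choice(len(P),3,False)];nn=np.cross(q[1]-q[0],q[2]-q[0]);L=np.linalg.norm(nn)
        if L<1e-6: continue
        nn/=L;nn*=np.sign(nn[2]) or 1
        if abs(nn[2]-.707)>.12: continue
        ins=abs((P-q[0])@nn)<.003
        if ins.sum()>best: best=ins.sum();I=ins
    Q=P[I];c=Q.mean(0);nn=np.linalg.svd(Q-c)[2][2];nn*=np.sign(nn[2])
    print(" plane",best,c,nn,"az of up",np.degrees(np.arctan2(-nn[1],-nn[0])))
    h=-nn[:2]/np.linalg.norm(nn[:2]); ex=np.array([*(h*.7071),.7071]); ey=np.array([-h[1],h[0],0])
    D=(P-c)@np.c_[ex,ey,nn]; print(" board extents",D[I].min(0),D[I].max(0),"all",D.min(0),D.max(0))
E
```

```text
top orange 142 ((510.4625244140625, 56.39409255981445), (97.33171081542969, 24.382362365722656), 10.881677627563477) 0.015792185257443404
rack 1358 ((585.974365234375, -250.721435546875), (164.66273498535156, 93.12381744384766), 84.99082946777344) 0.07432898501668785 [ 0.53464808 -0.33470974  0.0660579 ] [ 0.63906058 -0.16577591  0.08343614]
 green 20 [ 0.6326 -0.1937  0.0778]
 green 21 [ 0.5496 -0.1876  0.0776]
rest 839 [0.49577729 0.21948218 0.01248131] [0.60110078 0.33110476 0.09658554]
bench z 0.0014059777733495097
 plane 555 [0.55542698 0.27991717 0.06350252] [-0.61267927 -0.33731887  0.71473078] az of up 28.835577648301257
 board extents [-0.04328461 -0.04618541 -0.00313592] [0.0417785  0.04413288 0.00296059] all [-0.06149478 -0.05528588 -0.04616536] [0.04193747 0.0443284  0.02068575]
side orange 166 ((522.8070068359375, 57.017765045166016), (75.38148498535156, 27.102685928344727), 10.87324333190918) 0.01522273908929743
rack 1816 ((587.9091186523438, -251.644775390625), (164.91500854492188, 92.16451263427734), 84.89362335205078) 0.07611105889513077 [ 0.53669013 -0.33725347  0.06602653] [ 0.63723196 -0.16687785  0.08065792]
 green 26 [ 0.5525 -0.188   0.0793]
 green 24 [ 0.6338 -0.1947  0.0795]
rest 809 [0.50053905 0.21458509 0.01202447] [0.60564244 0.33427529 0.09595318]
bench z 0.0021909134491535217
 plane 473 [0.55795907 0.2793399  0.06454892] [-0.61798248 -0.33646784  0.71055404] az of up 28.56660286709411
 board extents [-0.05425175 -0.04668587 -0.00311908] [0.04184342 0.04879825 0.00327358] all [-0.06504388 -0.05498799 -0.05374868] [0.04184342 0.04879825 0.01757795]
```

View pics/crop.png

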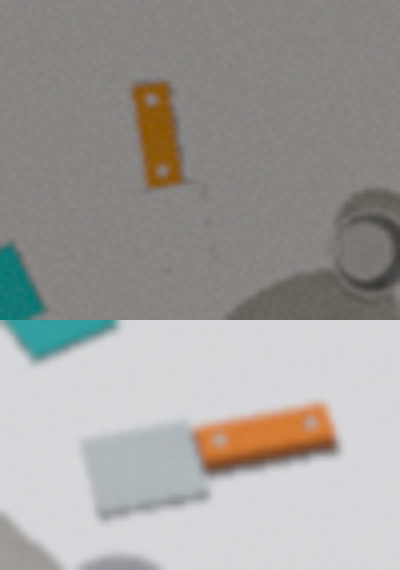

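The crop confirms it: bare steel blade with an orange grip, grip end at far +x and blade toward the robot. Next I'll refine the pose and check that both grasps are reachable before moving.

```bash
cat >> h.py <<'E'
def ray(p,uv,z):
    R=np.array(p["R"]); o=-R.T@p["t"]; d=R.T@np.array([(uv[0]-p["cx"])/p["fx"],(uv[1]-p["cy"])/p["fy"],1]); return o+d*(z-o[2])/d[2]
def unit(v): return np.array(v,float)/np.linalg.norm(v)
def frame(x,z):
    x=unit(x); z=unit(z); return np.c_[x,np.cross(z,x),z]
AZ=np.radians(28.7); h=np.array([np.cos(AZ),np.sin(AZ),0]); Z=np.array([0,0,1.])
REST_O=np.array([.533,.2667,.035]); REST_R=frame((h+Z)/2**.5,(Z-h)/2**.5)
SA=np.radians(-4.9); SLOT_O=np.array([.5922,-.1913,.075]); sx=np.array([np.cos(SA),np.sin(SA),0]); sy=np.cross(Z,sx)
# tool rotation in scraper frame: ang = tilt of tool z from -z_s toward +x_s ; s flips the closing axis
def toolrot(ang,s=1):
    a=np.radians(ang); z=np.array([np.sin(a),0,-np.cos(a)]); y=np.array([0,s,0.]); return np.c_[np.cross(y,z),y,z]
def tcp(Rs,mid,off,ang,s):  # off = TCP in scraper frame from mid
    return mid+Rs@np.array(off), Rs@toolrot(ang,s)
RS_REST=frame(-REST_R[:,0],REST_R[:,2])
def mid_rest(tipx,tipy,lift=0): # scraper_mid for blade tip at (tipx,tipy) on the board
    return REST_O+REST_R@np.array([tipx+.065,tipy,.007+lift])
RS_SLOT={f:frame(-Z,f*sy) for f in(1,-1)}
def mid_slot(depth): return SLOT_O+np.array([0,0,.065-depth])  # tip depth; y correction below
E
python3 - <<'E'
from h import *
import pickle
t,s=pickle.load(open("first.pkl","rb"))
for k,p in(("top",t),("side",s)):
    H,S,V=np.moveaxis(cv2.cvtColor(p["color"],cv2.COLOR_RGB2HSV).astype(int),-1,0)
    C=cloud(p); m=(abs(C[...,0]-.52)<.1)&(abs(C[...,1]-.06)<.1)&(H>4)&(H<20)&(S>120)
    v,u=np.nonzero(m); W=np.array([ray(p,q,.014)[:2] for q in zip(u,v)])
    r=cv2.minAreaRect((W*1000).astype(np.float32)); c=W.mean(0); d=np.linalg.svd(W-c)[2][0]
    print(k,len(u),r,c,np.degrees(np.arctan2(d[1],d[0])))
print("junction",ray(s,(300,216),.009))
q0=manip.read_joints(); print(np.round(q0,1))
az=np.radians(190.9); d=np.array([np.cos(az),np.sin(az),0]); Rs=frame(d,Z); mid=np.array([.4835,.0494,.007])
for s_ in(1,-1):
    def show(n,P): 
        q=manip.inverse_kinematics(*P); print(s_,n,P[0].round(3),None if q is None else np.round(q,1))
    show("pick",tcp(Rs,mid,(-.018,0,.019),0,s_))
    show("rest",tcp(RS_REST,mid_rest(.003,0),(-.018,0,.019),0,s_))
    for ang in(15,30,45):
        o=np.array([-.042,0,0])-.003*toolrot(ang)[:,2]
        show(f"regrip{ang}",tcp(RS_REST,mid_rest(0,0),o,ang,s_))
        for f in(1,-1):
            for dep in(-.03,.06): show(f"slot{ang} f{f} {dep}",tcp(RS_SLOT[f],mid_slot(dep),o,ang,s_))
E
```

```text
top 258 ((697.7587890625, 26.57501220703125), (1960.0577392578125, 830.7122802734375), 88.54863739013672) [0.58980618 0.05762012] -105.39305610125648
side 197 ((523.0101928710938, 56.666282653808594), (76.99727630615234, 31.980361938476562), 10.63120174407959) [0.52243944 0.05622922] -168.9129110464254
junction [0.4857038  0.05207266 0.009     ]
[-69.3   6.6  82.6   0.   90.8  -2.2]
1 pick [0.501 0.053 0.026] [  3.1  -6.5 116.4  -0.   70.1  82.2]
1 rest [0.57  0.287 0.114] [ 22.5 -15.9 123.7   9.4  27.7  77.2]
1 regrip15 [0.594 0.3   0.118] [ 23.5  -7.  111.4   3.6  45.8  83. ]
1 slot15 f1 -0.03 [ 0.592 -0.188  0.213] None
1 slot15 f1 0.06 [ 0.592 -0.188  0.123] None
1 slot15 f-1 -0.03 [ 0.592 -0.194  0.213] [-41.2  22.1  86.8  61.1 117.2 -31. ]
1 slot15 f-1 0.06 [ 0.592 -0.194  0.123] [-41.2  27.8  88.6  58.  113.4 -38.2]
1 regrip30 [0.594 0.3   0.119] [ 24.1   0.3 101.6   1.3  63.1  85. ]
1 slot30 f1 -0.03 [ 0.592 -0.189  0.214] [   2.6    4.7  100.5  -59.2   88.7 -163.1]
1 slot30 f1 0.06 [ 0.592 -0.189  0.124] [   2.6   10.2  103.8  -59.7   84.3 -155.6]
1 slot30 f-1 -0.03 [ 0.592 
[... 1025 characters left out ...]
 f1 -0.03 [ 0.592 -0.189  0.214] [  2.6   4.7 100.5 -59.2  88.7  16.9]
-1 slot30 f1 0.06 [ 0.592 -0.189  0.124] [  2.6  10.2 103.8 -59.7  84.3  24.4]
-1 slot30 f-1 -0.03 [ 0.592 -0.194  0.214] [-39.4  16.9  86.6  49.9 111.1 149.2]
-1 slot30 f-1 0.06 [ 0.592 -0.194  0.124] [-39.4  21.7  89.6  48.  106.  143. ]
-1 regrip45 [0.595 0.301 0.119] [ 24.6   8.9  91.6  -0.   79.5 -94.1]
-1 slot45 f1 -0.03 [ 0.592 -0.189  0.214] [ -1.6   1.4  98.3 -45.1  85.5   9.2]
-1 slot45 f1 0.06 [ 0.592 -0.189  0.124] [ -1.6   5.7 102.6 -45.9  79.4  15.4]
-1 slot45 f-1 -0.03 [ 0.592 -0.193  0.214] [-36.3  11.8  86.9  38.6 104.8 150.8]
-1 slot45 f-1 0.06 [ 0.592 -0.193  0.124] [-36.3  15.8  91.1  37.6  98.5 145.7]
```

```bash
python3 - <<'E'
from h import *
az=np.radians(190.9); Rs=frame([np.cos(az),np.sin(az),0],Z); mid=np.array([.484,.0497,.007])
P,R=tcp(Rs,mid,(-.018,0,.019),0,-1)
manip.movep(P+[0,0,.08],R); print(manip.read_time_s())
print(manip.movel(P,feed=.1,contact_N=8), manip.read_ee_pos())
manip.close(); print(manip.read_grip_width(),manip.read_grip_force())
manip.movel(P+[0,0,.09],feed=.1); manip.dwell(.2)
print(manip.read_time_s(),manip.read_wrist_force(),manip.read_ft_torque(),manip.read_grip_width())
p=get_image("side"); save(p,"lift.png",(200,120,400,260),3.5)
E
```

```text
3.4833
False [0.50206806 0.05314037 0.02665351]
0.02752858835188932 29.879195569083095
6.7167 [-0.074195   -0.19619616 -1.76606692] [ 0.11152738 -0.20469184 -0.01580531] 0.02744247727072908
```

View pics/lift.png

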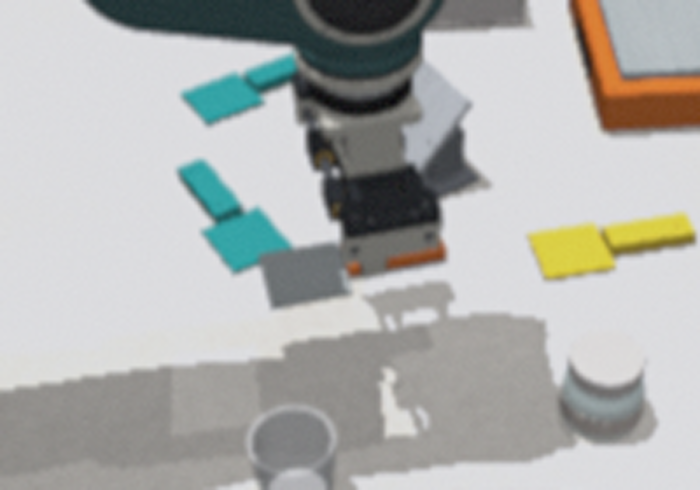

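The scraper is held level: blade at crop (305,275), grip in the jaws at crop (395,262). Next, lay it on the rest.

```bash
python3 - <<'E'
from h import *
n=REST_R[:,2]
P,R=tcp(RS_REST,mid_rest(.007,0),(-.018,0,.019),0,-1)
P[2]+=.0006
manip.movep(P+.07*n,R); manip.dwell(.2)
manip.movel(P+.012*n,feed=.1); 
print(manip.movel(P-.003*n,feed=.03,contact_N=4),(manip.read_ee_pos()-P)@REST_R,manip.read_time_s())
print(manip.read_wrist_force(),manip.read_ft_torque())
p=get_image("side"); save(p,"onrest.png",(270,100,390,200),6)
E
```

```text
True [ 2.52393587e-04  5.37450178e-05 -5.70905110e-04] 9.025
[-1.49411685  0.11413593  3.35848743] [0.07001244 0.0895958  0.10623561]
```

View pics/onrest.png

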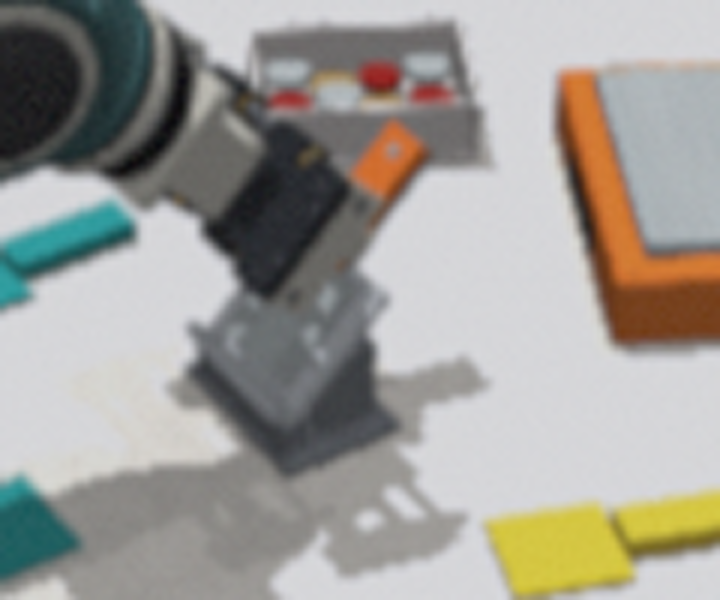

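The blade lies on the board, with its lower edge near crop (270,370) and the grip projecting past the top. I'll slide gently to the ledge, release and back off.

```bash
python3 - <<'E'
from h import *
x,n=REST_R[:,0],REST_R[:,2]
p=manip.read_ee_pos()
print(manip.movel(p-.011*x+.0008*n,feed=.02,contact_N=5),(manip.read_ee_pos()-p)@REST_R,manip.read_wrist_force())
manip.let_go(); manip.dwell(.3)
manip.movel(manip.read_ee_pos()+.10*n,feed=.15); manip.dwell(.2)
print(manip.read_time_s())
import pickle
t,s=get_image("top"),get_image("side"); pickle.dump((t,s),open("rest.pkl","wb"))
for k,q in(("top",t),("side",s)):
    H,S,V=np.moveaxis(cv2.cvtColor(q["color"],cv2.COLOR_RGB2HSV).astype(int),-1,0)
    D=(cloud(q)-REST_O)@REST_R
    m=(abs(D[...,1])<.06)&(D[...,0]>.04)&(D[...,0]<.18)&(abs(D[...,2]-.014)<.008)&(H>4)&(H<20)&(S>120)
    G=D[m]; r=cv2.minAreaRect((G[:,:2]*1000).astype(np.float32)); print(k,m.sum(),r,np.median(G[:,2]),G.min(0),G.max(0))
save(s,"rested.png",(270,100,390,200),6)
E
```

```text
True [-7.57610900e-03  2.78311652e-05  4.93878287e-04] [2.71310917 4.01697989 2.17754453]
11.925
top 224 ((104.6881103515625, 0.23711585998535156), (83.99923706054688, 27.3604793548584), 0.9510502815246582) 0.015041116668417221 [ 0.06266072 -0.01392944  0.00644176] [0.14657741 0.01411521 0.02075625]
side 181 ((107.14035034179688, 1.1199064254760742), (79.5369644165039, 31.832786560058594), 1.2031100988388062) 0.013821645099452783 [ 0.06761305 -0.01485824  0.00621949] [0.14673516 0.01739771 0.01845053]
```

View pics/rested.png

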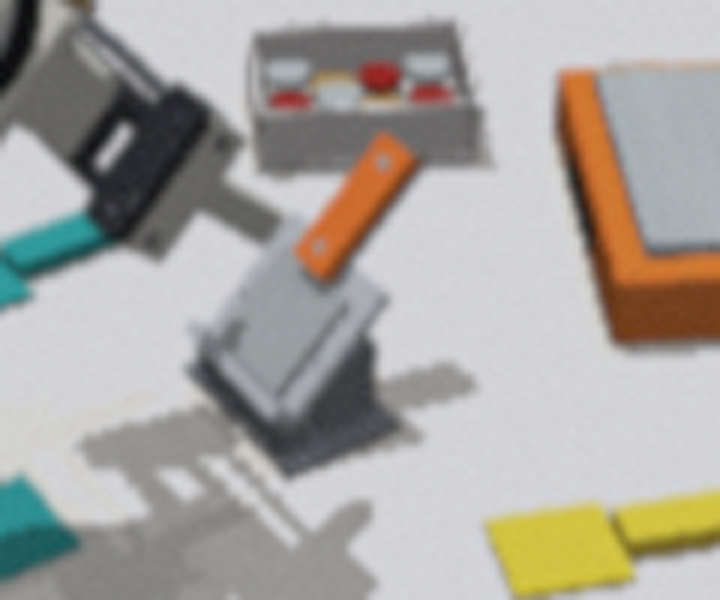

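It rests flat with the blade edge against the ledge, orange side up: grip at crop (357,207), blade at (285,335). Now re-grip with the tool vertical, which puts it at 45° to the grip, and carry it above the slot.

```bash
cat >> h.py <<'E'
ANG=45; OFF=np.array([-.042,0,0])-.003*toolrot(ANG)[:,2]
def slotpose(depth,dx=0,dy=0):  # blade_tip at depth below mouth, offsets in slot frame; mid is 5 mm along +z_s (=sy) from the blade mid-plane
    return tcp(RS_SLOT[1],mid_slot(depth)+dx*sx+(dy+.005)*sy,OFF,ANG,-1)
E
python3 - <<'E'
from h import *
P,R=tcp(RS_REST,mid_rest(.0005,.0005),OFF,ANG,-1)
manip.movep(P+[0,0,.09],R); 
print(manip.movel(P,feed=.1,contact_N=8),manip.read_ee_pos()-P)
manip.close(); print(manip.read_grip_width(),manip.read_grip_force())
manip.movel(P+[.03,.015,.11],feed=.12)
Q,RQ=slotpose(-.085); manip.movep(Q,RQ)
Q,RQ=slotpose(-.035); manip.movel(Q,feed=.1); manip.dwell(.2)
print(manip.read_time_s(),manip.read_grip_width(),manip.read_ee_pos()-Q,manip.read_wrist_force())
import pickle
t,s=get_image("top"),get_image("side"); pickle.dump((t,s),open("above.pkl","wb"))
a=cv2.resize(s["color"][190:340,270:430,::-1],(640,600),interpolation=cv2.INTER_CUBIC); cv2.imwrite("pics/above.png",a)
for dx in(-.03,.03):
  for n,d,y in(("tip",-.035,0),("mid",-.1,0)):
    X=SLOT_O+dx*sx+[0,0,-d]; print(n,dx,[(np.array(proj(s,X))-[270,190])*4])
E
```

```text
False [0.00034269 0.0001638  0.00081209]
0.02781395518503453 29.997539967298508
18.9167 0.027640975688602493 [ 1.86349615e-04 -2.82083712e-05  7.03970006e-04] [-0.1357112   0.63003907 -2.32731417]
tip -0.03 [array([261.68853621, 280.99564575])]
mid -0.03 [array([264.50067689, 210.70980336])]
tip 0.03 [array([364.52696404, 281.53911193])]
mid 0.03 [array([372.67407667, 211.21572148])]
```

View pics/above.png

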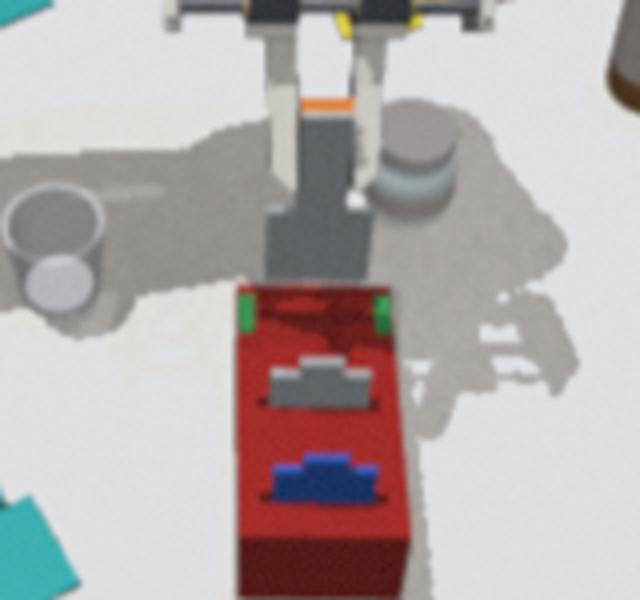

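The held blade hangs upright above the slot, with tip corners at crop (265,280) and (367,282) against a projected (262,281) and (365,281). I'll measure its plane in the depth image for tilt and cross-slot offset.

```bash
python3 - <<'E'
from h import *
import pickle
t,s=pickle.load(open("above.pkl","rb"))
C=cloud(s); F=np.c_[sx,sy,Z]; D=(C-SLOT_O)@F
m=(abs(D[...,0])<.027)&(abs(D[...,1])<.02)&(D[...,2]>.038)&(D[...,2]<.092)
A=D[m]; 
for _ in range(3):
    c,*_r=np.linalg.lstsq(np.c_[A[:,0],A[:,2]-.065,np.ones(len(A))],A[:,1],rcond=None)
    r=A[:,1]-np.c_[A[:,0],A[:,2]-.065,np.ones(len(A))]@c; A=A[abs(r)<2.5*r.std()]
print(len(A),"yaw,tilt deg",np.degrees(c[:2]),"y of face at z=65mm",c[2],"std",r.std(),"x range",np.percentile(A[:,0],[1,99]))
# rack top in same frame
H,S,V=np.moveaxis(cv2.cvtColor(s["color"],cv2.COLOR_RGB2HSV).astype(int),-1,0)
m=(abs(D[...,0])<.06)&(D[...,1]<.035)&(D[...,1]>-.16)&(abs(D[...,2])<.009)&((H<6)|(H>174))&(S>120)
print("rack y",D[m][:,1].min(),D[m][:,1].max(),"z",np.median(D[m][:,2]),"x",D[m][:,0].min(),D[m][:,0].max())
m=(abs(D[...,0])<.06)&(abs(D[...,1])<.03)&(abs(D[...,2])<.012)&(H>45)&(H<80)&(S>100)
for q in(D[m&(D[...,0]<0)],D[m&(D[...,0]>0)]): print("tab",len(q),q.mean(0))
E
```

```text
329 yaw,tilt deg [-0.19522767 -0.92517237] y of face at z=65mm 0.0013568721664562009 std 0.0009277429748580704 x range [-0.02665785  0.02632888]
rack y -0.14315457378443114 0.021464563601665362 z 0.0011206434177071303 x -0.045342448717500414 0.047062331818960974
tab 29 [-0.03925072  0.00059421  0.00438003]
tab 27 [0.04141369 0.00054275 0.00410644]
```

The blade leans about 0.9° and sits about +2 to +4 mm across the slot relative to the rack in the same image. I'll correct both and probe the mouth gently with a small search across the slot.

```bash
cat >> h.py <<'E'
def rod(a,th): return cv2.Rodrigues(np.array(a)*th)[0]
def slotpose2(depth,dx,dy,tilt=np.radians(-.7),yaw=0):
    P,R=slotpose(depth,dx,dy); tip=SLOT_O+dx*sx+dy*sy-[0,0,depth]
    T=rod(sx,tilt)@rod(Z,yaw); return tip+T@(P-tip),T@R
E
python3 - <<'E'
from h import *
DX=-.0008
manip.movel(*slotpose2(-.008,DX,-.0025),feed=.06); manip.dwell(.2)
for dy in(-.0025,-.0015,-.0035,-.0005,-.0045,.0005):
    manip.movel(*slotpose2(-.006,DX,dy),feed=.04); manip.dwell(.1)
    f0=manip.read_wrist_force(); P,R=slotpose2(.012,DX,dy)
    hit=manip.movel(P,R,feed=.03,contact_N=4); e=manip.read_ee_pos()-P
    print(dy,hit,"depth",round(.012-e[2],4),"dF",(manip.read_wrist_force()-f0).round(1),round(manip.read_time_s(),1),flush=True)
    if not hit: break
p=get_image("side"); save(p,"mouth.png",(270,190,430,340),4)
E
```

```text
-0.0025 False depth 0.0119 dF [ 0.5 -1.   1. ] 20.9
```

View pics/mouth.png

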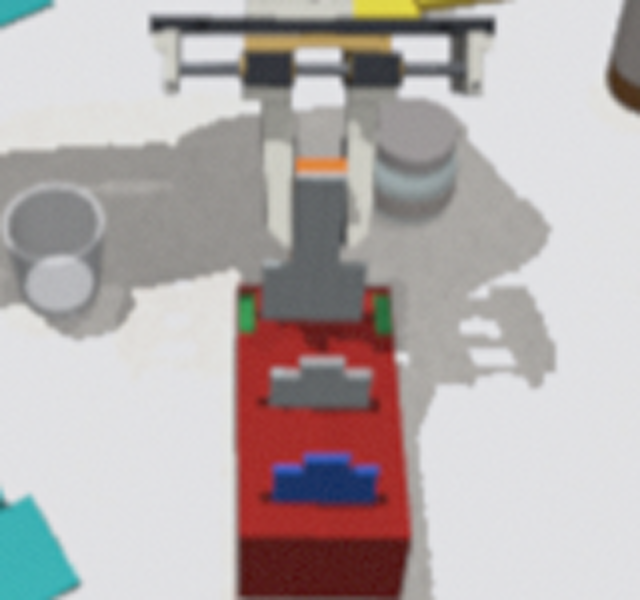

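The blade has entered the mouth and is centred between the tabs: edges at crop 263 and 364, tabs at 246 and 383. Now lower in steps, yielding to side forces.

```bash
python3 - <<'E'
from h import *
DX=-.0008; dy=-.0025; d=.012; f0=manip.read_wrist_force()
while d<.0645:
    d+=.006; P,R=slotpose2(d,DX,dy); hit=manip.movel(P,R,feed=.03,contact_N=7)
    e=manip.read_ee_pos()-P; df=manip.read_wrist_force()-f0
    print(round(d-e[2],4),hit,df.round(1),manip.read_ft_torque().round(2),round(manip.read_time_s(),1),flush=True)
    if hit: break
E
```

```text
0.0183 False [ 0.8 -0.5 -0.1] [ 0.5  -0.17 -0.02] 21.3
0.0243 False [-0.4 -1.   0.6] [ 0.58 -0.15 -0.01] 21.7
0.0303 False [ 0.3 -0.6  0.6] [ 0.53 -0.18 -0.05] 22.0
0.0363 False [ 0.8 -0.4  0.2] [ 0.57 -0.11 -0.01] 22.4
0.0423 False [ 0.3 -1.2  0. ] [ 0.55 -0.16 -0.01] 22.7
0.0483 False [ 0.1 -1.2  0.5] [ 0.52 -0.1   0.03] 23.1
0.0543 False [0.6 0.3 0.6] [ 0.56 -0.1  -0.07] 23.4
0.0592 True [1.8 0.9 7.4] [ 0.1  -0.13  0.07] 23.7
```

Floor contact came at about 59 mm with 7 N and almost no side force. Hold briefly, release and retreat along the tool axis.

```bash
python3 - <<'E'
from h import *
manip.dwell(.4); print(manip.read_grip_force(),manip.read_wrist_force())
manip.let_go(); manip.dwell(.3)
z=np.array(manip.read_orientation())[:,2]
manip.movel(manip.read_ee_pos()-.14*z,feed=.12); manip.dwell(.4)
print(manip.read_time_s(),manip.read_wrist_force())
s=get_image("side"); save(s,"end.png",(270,190,430,340),4)
D=(cloud(s)-SLOT_O)@np.c_[sx,sy,Z]
m=(abs(D[...,0])<.01)&(abs(D[...,1])<.03)&(D[...,2]>.01)&(D[...,2]<.11); A=D[m]
print("top z",A[:,2].max(),"tilt",np.degrees(np.polyfit(A[:,2],A[:,1],1)[0]))
E
```

```text
29.999720603227615 [1.43792749 1.90041574 5.20341272]
27.225 [-0.32721747  0.3895238  -0.05764964]
top z 0.08952528876507442 tilt 5.070005597309351
```

View pics/end.png

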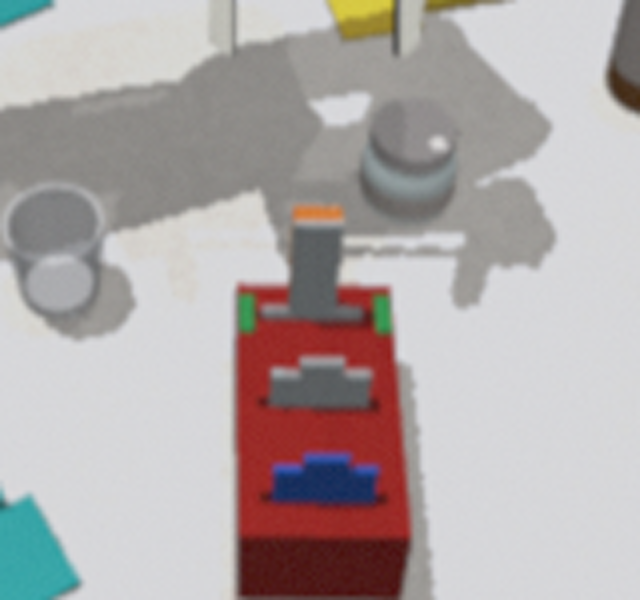

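The scraper stands in the marked slot with its blade shoulders level just above the rack at crop (312,313), the gauges are undisturbed and the gripper is clear.

```bash
python3 -c "
from h import *
print(manip.hand_in())"
```

```text
the job is handed in; nothing more can be done
None
```

The scraper was laid on the rest, re-gripped, lowered in hand to the slot floor (contact at about 59 mm) and released upright in the green-tabbed slot. I handed the job in at about 27 of the 72 s; the hand-in call returned no verdict.

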